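# Post the brass ring pack through the drop box flap

### The job

With one fingertip push the drop box's orange self-closing flap open and keep it open, and with the other finger push the black pack of brass rings along the deck and over the edge so that it drops into the box; hold the flap open until the pack has dropped in, then let the flap close fully. Only push: do not pick up or lift the pack, and leave the blue pack of silver rings, the wire spool and the ring jar where they stand.

Things in the scene. Friction and masses are not known exactly. Their poses are not given: they have to be found in the camera images.
- drop_box: Fixed blue drop box, 240 (its x) by 250 mm (its y). Origin: centre of its underside, on the table; x points from the deck to the flap, away from the robot. Bare-metal deck 130 mm above the table, from x = -110 mm to the lip at x = +20 mm; beyond it an opening 80 mm deep in x, covered by the flap, with 4 mm cheeks at y = +-123 mm. Behind the hinge a strip at 172 mm, its highest part. Inner floor at 4 mm.
- lip (a point): Middle of the deck's lip, marked by a thin yellow line (the edge over which the pack drops): drop box x = 20 mm, y = 0, height 130 mm. Axes as the drop box.
- flap_edge (a point): Middle of the free lower edge of the orange flap (moves with it). Closed, the flap is a flat sheet 88 mm long, 232 mm wide, 2.5 mm thick, sloping up from this edge at the lip (deck height) to its hinge, 80 mm beyond the lip and 38 mm above the deck. The hinge runs along the drop box's y.
- flap (a joint): Flap angle in rad: 0 closed, growing as its free edge is pushed inwards (box +x) and down; stop at 1.05. A spring shuts it in under 1 s: 1 N at the free edge opens it, up to 10 N nearer the hinge. A fingertip 10 mm above the deck whose front is 50 to 65 mm past the lip holds it about 0.3 to 0.6 rad open; a pack pushed over the lip behind that finger then drops through.
- brass_pack: Loose pack of brass rings to be posted: square box 40 x 40 x 30 mm high, about 80 g, black with gold-coloured rings set in its top. Origin: centre of its underside; z up. It stands on the deck about 55 to 80 mm before the lip and about 50 mm to the left or right of the middle, roughly square to the deck.
- steel_pack: Loose pack of silver rings, to be left alone: the same box in blue with silver-coloured rings, on the other half of the deck. Origin: centre of its underside.
- wire_spool: Bystander: spool of brass wire with black flanges, standing on the table beside the drop box, diameter 84 mm, 55 mm high. Origin: centre of its underside.
- ring_jar: Bystander: clear jar of brass rings with white cap, on the table beside the drop box, diameter 74 mm, 97 mm high. Origin: centre of its underside.
Things that resemble listed ones, but are neither listed nor needed, are in the scene too. What is shaped like the brass_pack but green or pink is not meant.

How it is judged:
By the outcome, as a careful person would: the job done as asked, in the order asked, and still so for the second after the job is handed in, with the robot touching nothing.
It also fails if it takes over 35 s, if anything falls off the work surface, if the arm or the gripper's body presses on something with over 40 N, if the wrist force passes 120 N, or if a joint passes its speed limit or range.

### The arm

A 6-joint arm with a two-finger parallel gripper is mounted at the origin on the work surface. World frame = base frame: x ahead of the robot, y to its left, z up, the work surface at z = 0. Lengths are in mm, angles in rad, forces in N, time in s.
With the tool pointing down it reaches from about 350 to 975 mm from the base axis. Payload 7.1 kg.
Tool frame: the origin (TCP) lies at the very end of the fingers, on their centre line; the grasp point (between the pads) lies 19 mm behind it; z points along the fingers, y is the direction in which the jaws open and shut (so a half turn about z gives the same grasp; the last joint's range is limited). The gripper opens to 88 mm and grips with 3 to 60 N. Pads are 20 mm wide; open, the fingers measure 115 mm over their backs; the gripper's body (75 mm by 178 mm) begins 61 mm behind the grasp point.
Start: joints at [1.126, 0.423, 1.63, -0, 1.089, -0.019], TCP at [258.123, 569.19, 222.675] pointing down, gripper open.
Joint ranges: [-3, 3], [-0.9, 2.11], [0.09, 2.58], [-1.31, 4.45], [0.11, 2.69], [-2.54, 2.54]. Speed limits (rad/s): [2.39, 2.39, 3.01, 3.14, 3.14, 3.14].

### API

Orientations are given as a rotation vector (axis times angle).
In Python, from workcell import * gives the robot as it stands.
- The arm moves only by the tool play_rows, never from a script. Its argument "plan" is text: rows parted by semicolons, each of 7 numbers parted by spaces: the finger opening in cm, from 0 to 8.78, then the shift along the tool's x, y, z in cm, then the turn, a rotation vector about the tool's x, y, z in degrees. A call has 1 to 20 rows; each row shifts and turns the commanded pose from where the row before left it, along the tool's axes as they then stand; what a row does not reach is not made up. A row lasts 1/8 s, in which the tool goes at most 62.5 mm and 10.7 degrees, less where a joint would pass 70% of its speed; a pose out of reach is approached as far as the arm can. A call is refused whole if a number of a shift passes 6.25 or a number of a turn 10.7, either way. A call with a gripper value outside its range is refused whole. The fingers move at their own pace and stop on an object; the grip force is fixed at half the most. Time passes only in rows, so rows that do not move let the fingers close. It gives the time, the measured TCP pose, the force and the opening at its end, in the units of the state.
- get_obs(): the state, without advancing time (a new reading comes with each control period).
- get_image(name): name is "scene" or "top" or "wrist"; returns a dict with "pixels" (420x560x3 uint8, red, green, blue), "range_z" (420x560 float32, mm along the optical axis (not along the pixel's ray), 0 where there is no reading), "fx", "fy", "cx", "cy" (pixels), "eye" and "attitude" of the camera in the world. Camera axes: x right, y down, z forward; pixel columns grow to the right and rows downward; lengths in mm; the calibration is good to about 2 mm. A picture is of the moment at which its call begins.
- close_job(): hands the job in, once; it reports no verdict.
The state is a dict: "t": time; "qpos": joint angles; "qvel": joint speeds; "joint_torque": joint torques, N m; "ee_pos": TCP position; "orientation": TCP orientation; "ft_force": force on the tool from outside, world axes, zero at the start; "moment": the same for the moment, N m; "width": finger opening in mm.
Only numpy, scipy, OpenCV 4.12 (cv2) and the standard library are available. Lean on these libraries where they do the work, as an engineer would, in place of code of your own. Each camera call takes 0.05 s, during which the arm holds its last target. There are 200 camera calls.

## Working session

There is one attempt and no reset: what is moved stays moved. The work goes in short steps, Python scripts to look and compute and a tool call to move; the robot and the scene stay as the last step left them, time stands still between calls to the robot, and variables do not carry over. Pictures are saved under pics/ and viewed, about 8 in all and at most 12, crops included, and the job is handed in when it is done.

Besides the shell and the picture viewer there is one more tool, called in YAML: its name, and indented under it one key for each argument. play_rows: Moves the arm, as the interface text tells. Its arguments: {"type":"object","properties":{"plan":{"type":"string"}},"required":["plan"]}

```bash
mkdir -p pics; cat > h.py <<'E'
from workcell import *
import numpy as np, cv2
from scipy.spatial.transform import Rotation as R
def snap(n,f):
    im=get_image(n); cv2.imwrite(f'pics/{f}.png',cv2.cvtColor(im['pixels'],cv2.COLOR_RGB2BGR)); np.save(f'pics/{f}.npy',im,allow_pickle=True); return im
def world(im):
    z=im['range_z']; v,u=np.mgrid[:420,:560]
    p=np.stack([(u-im['cx'])/im['fx']*z,(v-im['cy'])/im['fy']*z,z],-1)
    A=np.array(im['attitude']); A=A if A.shape==(3,3) else R.from_rotvec(A).as_matrix()
    return p@A.T+np.array(im['eye'])
E
python3 - <<'E'
from h import *
o=get_obs(); print(o)
a=snap('top','top1'); b=snap('scene','scene1'); print(a['eye'],a['attitude'],b['eye'])
E
```

```text
{'t': 0.0, 'qpos': array([ 1.12597449e+00,  4.23831580e-01,  1.63069340e+00, -2.10589890e-05,
        1.08859785e+00, -1.89990601e-02]), 'qvel': array([ 0.00059401, -0.00048124, -0.0009846 , -0.00038736,  0.00025831,
       -0.00049838]), 'joint_torque': array([ 2.45989846e-03, -5.44618571e+01, -2.73673224e+01,  6.45485125e-02,
        2.26796960e-02, -1.15737125e-04]), 'ee_pos': array([257.90907007, 568.68963426, 221.90614642]), 'orientation': array([-6.63753076e-01, -3.07033144e+00,  2.34572525e-03]), 'ft_force': array([ 0.44053682,  1.33274066, -0.36247702]), 'moment': array([0.06026463, 0.00706678, 0.01327042]), 'width': 87.98595032344383}
[ 407.11953132   69.38873645 1304.026895  ] [-2.18212441  2.17880853 -0.13668377] [1101.01290982  343.64244568 1022.87993119]
```

View pics/top1.png

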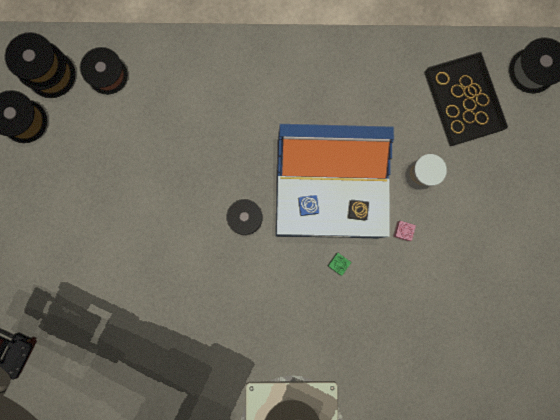

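View pics/scene1.png

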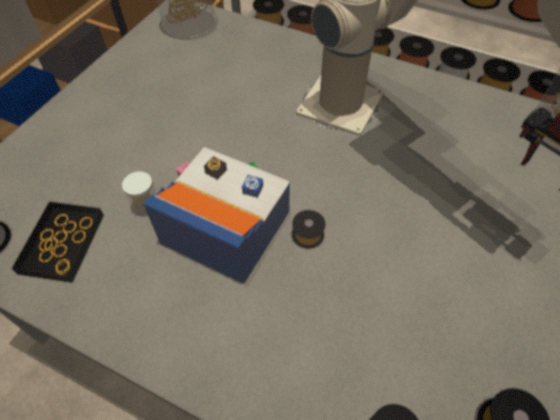

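The top view shows the deck at about (278–390, 178–237) and the orange flap at (335,158). These could be mistaken for the brass pack:
- black and gold pack on the deck, (358,210): this is the target
- blue pack, (309,205)
- green pack, (340,264)
- pink pack, (406,231)
- black tray of rings, (465,98)

I'll check the choice in a close crop and measure it.

```bash
python3 - <<'E'
from h import *
im=np.load('pics/top1.npy',allow_pickle=True).item()
W=world(im); px=im['pixels']; 
c=cv2.cvtColor(px[110:250,260:450],cv2.COLOR_RGB2BGR); cv2.imwrite('pics/c1.png',cv2.resize(c,None,fx=4,fy=4,interpolation=cv2.INTER_CUBIC))
hsv=cv2.cvtColor(px,cv2.COLOR_RGB2HSV)
Z=W[...,2]; roi=np.zeros(Z.shape,bool); roi[110:250,270:400]=1
def rect(m,n):
    P=W[m][:,:2].astype(np.float32); r=cv2.minAreaRect(P); print(n,m.sum(),'minrect',np.round(r[0],1),np.round(r[1],1),round(r[2],2),'z',np.median(W[m][:,2]))
rect(roi&(abs(Z-130)<8)&(hsv[...,1]<60)&(hsv[...,2]>150),'deck')
rect(roi&(abs(Z-172)<6),'strip')
top=roi&(Z>150)&(Z<168)
top[:183]=0
n,l=cv2.connectedComponents(top.astype(np.uint8))
for i in range(1,n):
    if (l==i).sum()>50: rect(l==i,f'pack{i}')
fl=roi&(hsv[...,0]<15)&(hsv[...,1]>150); fl[182:]=0
rect(fl,'flap')
# yellow line
ye=roi&(hsv[...,0]>18)&(hsv[...,0]<35)&(hsv[...,1]>90); ye[185:]=0;ye[:172]=0
P=W[ye]; print('yellow',len(P)); l=cv2.fitLine(P[:,:2].astype(np.float32),cv2.DIST_HUBER,0,.01,.01).ravel(); print(l,P.min(0),P.max(0),np.degrees(np.arctan2(l[0],-l[1])))
for n,(u,v) in dict(spool=(244,217),jar=(431,170)).items(): print(n,W[v,u])
E
```

```text
deck 5395 minrect [518.6 -88.5] [248.9 130.5] 88.8 z 129.02462541363093
strip 1832 minrect [669.3 -91.6] [250.8  46.8] 88.67 z 170.8305969020729
pack1 339 minrect [518.3 -30.6] [40.5 39.8] 7.15 z 157.63448730486334
pack2 346 minrect [ 508.  -140.2] [40.6 40.3] 81.87 z 157.53419468227276
flap 3742 minrect [585.1 -34.4] [186.9 367.3] 32.78 z 148.97560964083607
yellow 201
[ 1.9452017e-02  9.9981081e-01  5.7913794e+02 -9.0875839e+01] [ 575.51735665 -208.88180259  123.59693456] [583.24671635  27.64238665 135.31765663] 178.8854
spool [497.75409948 112.26221359  56.67642049]
jar [ 605.24908439 -322.18224608   94.99929831]
```

View pics/c1.png

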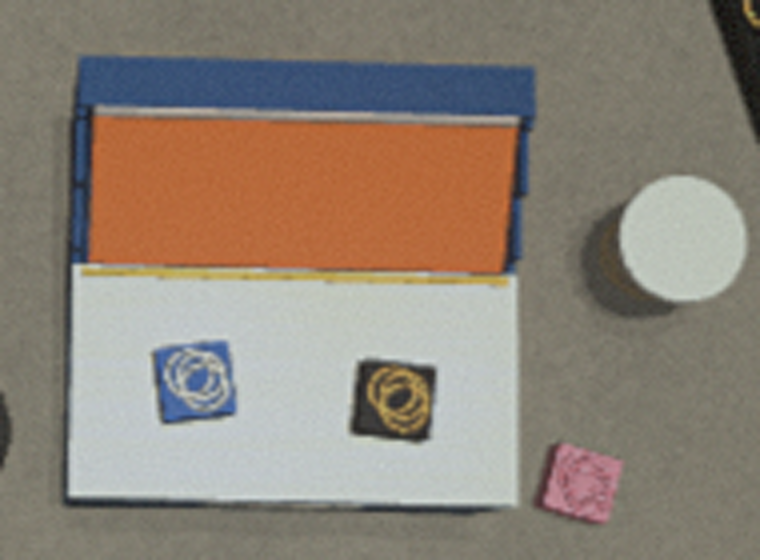

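The crop confirms the target. At crop pixel (393,399) is the black pack with gold rings, on the right half of the deck. The blue pack is at (195,381), and the yellow lip line runs at about row 275. My plan is to line the jaws up with box x and open them 58 mm so they straddle the pack, with the tips 10 mm above the deck. Then I push about 100 mm along box x.

```bash
cat >> h.py <<'E'
YAW=np.radians(-1.15); BX=np.array([np.cos(YAW),np.sin(YAW),0]); BY=np.array([-BX[1],BX[0],0])
LIP=np.array([583.6,-89.8,130.])
G=np.stack([BY,BX,[0,0,-1]],1)
def togo(t):
    o=get_obs(); r=R.from_rotvec(o['orientation']).as_matrix()
    print('t',o['t'],'tool shift cm',np.round(r.T@(np.array(t)-o['ee_pos'])/10,2),'turn deg',np.round(np.degrees(R.from_matrix(r.T@G).as_rotvec()),1))
    d=o['ee_pos']-LIP; print('ee',o['ee_pos'],'box',np.round([d@BX,d@BY,d[2]],1),'w',o['width'],'F',o['ft_force'])
E
python3 -c "
from h import *
togo([508,-140.2,222])"
```

```text
t 0.1 tool shift cm [-52.06 -54.24   0.07] turn deg [-0.1  0.  66.8]
ee [257.91137229 568.75315031 221.98171055] box [-338.8  651.9   92. ] w 87.94820713718764 F [-0.05412027  0.89235497  0.50399291]
```

play_rows:
  plan: "5.8 -4 -4.17 0 0 0 0;5.8 -4 -4.17 0 0 0 0;5.8 -4 -4.17 0 0 0 0;5.8 -4 -4.17 0 0 0 0;5.8 -4 -4.17 0 0 0 0;5.8 -4 -4.17 0 0 0 0;5.8 -4 -4.17 0 0 0 0;5.8 -4 -4.17 0 0 0 0;5.8 -4 -4.17 0 0 0 0;5.8 -4 -4.17 0 0 0 0;5.8 -4 -4.17 0 0 0 0;5.8 -4 -4.17 0 0 0 0;5.8 -4 -4.17 0 0 0 0;5.8 0 0 0 0 0 9.54;5.8 0 0 0 0 0 9.54;5.8 0 0 0 0 0 9.54;5.8 0 0 0 0 0 9.54;5.8 0 0 0 0 0 9.54;5.8 0 0 0 0 0 9.54;5.8 0 0 0 0 0 9.54"

```text
t: 2.6
ee_pos: [507.5, -139.2, 222.3]
orientation: [-2.25, -2.192, 0.001]
ft_force: [-0.0, -0.3, 0.6]
width: 57.9
```

```bash
python3 - <<'E'
from h import *
togo([508,-140.2,222]); im=snap('wrist','w1'); W=world(im); Z=W[...,2]
m=(Z>153)&(Z<166)&(abs(W[...,0]-508)<45)&(abs(W[...,1]+140)<45)
r=cv2.minAreaRect(W[m][:,:2].astype(np.float32)); print(m.sum(),r)
d=(abs(Z-130)<4); print(d.sum(), np.percentile(W[d][:,0],[1,99]) if d.any() else '')
E
```

```text
t 2.6 tool shift cm [-0.1   0.06  0.03] turn deg [-0.  -0.  -0.3]
ee [ 507.46885282 -139.1764181   222.33881966] box [-75.1 -50.9  92.3] w 57.894298690736484 F [-0.02922195 -0.3423487   0.64494302]
2614 ((507.31805419921875, -142.29098510742188), (40.486576080322266, 40.2127571105957), 82.86212921142578)
42322 [454.07578185 588.29151614]
```

View pics/w1.png

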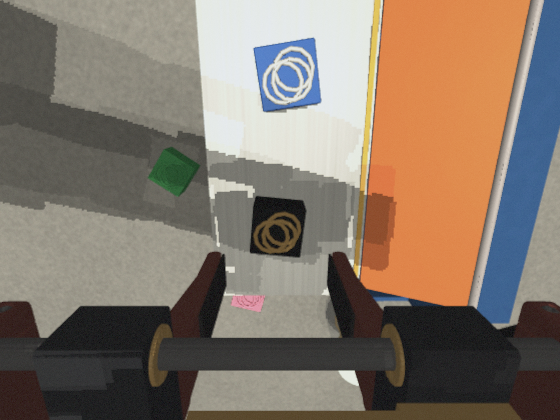

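The wrist view shows the black pack at (278,228), left of and between the fingertips at (215,265) and (340,265) as projected. Its depth puts the pack centre at (507.3,-142.3), within 2 mm of the top view. I'm going down.

play_rows:
  plan: "5.8 -0.2 0 2 0 0 0;5.8 0 0 2 0 0 0;5.8 0 0 2 0 0 0;5.8 0 0 1.2 0 0 0;5.8 0 0 1 0 0 0;5.8 0 0 0 0 0 0"

```text
t: 3.4
ee_pos: [507.4, -141.2, 140.2]
orientation: [-2.243, -2.198, 0.001]
ft_force: [1.0, -0.1, 0.8]
width: 57.9
```

```bash
python3 - <<'E'
from h import *
togo([508,-141.2,140]); snap('wrist','w2')
E
```

```text
t 3.4 tool shift cm [0.   0.06 0.02] turn deg [-0.1 -0.   0. ]
ee [ 507.43135072 -141.20336326  140.17900043] box [-75.1 -52.9  10.2] w 57.911704014810546 F [ 0.95851934 -0.14818989  0.82585926]
```

View pics/w2.png

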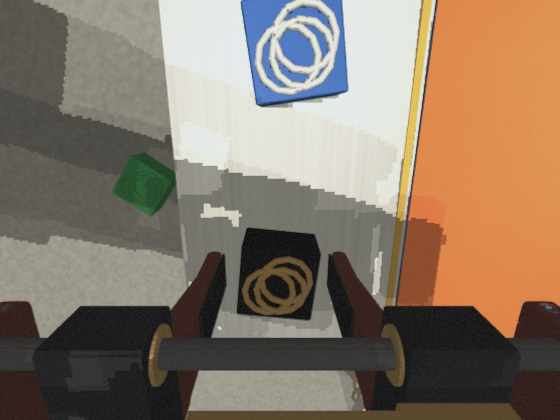

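The pack at (280,275) sits between the two fingers, clear of both. I'll push 76 mm at 40 mm/s, then check.

play_rows:
  plan: "5.8 0 0.4 0 0 0 0;5.8 0 0.4 0 0 0 0;5.8 0 0.4 0 0 0 0;5.8 0 0.4 0 0 0 0;5.8 0 0.4 0 0 0 0;5.8 0 0.4 0 0 0 0;5.8 0 0.4 0 0 0 0;5.8 0 0.4 0 0 0 0;5.8 0 0.4 0 0 0 0;5.8 0 0.4 0 0 0 0;5.8 0 0.4 0 0 0 0;5.8 0 0.4 0 0 0 0;5.8 0 0.4 0 0 0 0;5.8 0 0.4 0 0 0 0;5.8 0 0.4 0 0 0 0;5.8 0 0.4 0 0 0 0;5.8 0 0.4 0 0 0 0;5.8 0 0.4 0 0 0 0;5.8 0 0.4 0 0 0 0"

```text
t: 5.82
ee_pos: [583.7, -142.8, 140.6]
orientation: [-2.244, -2.198, 0.001]
ft_force: [-3.6, 0.4, 2.2]
width: 58.3
```

```bash
python3 - <<'E'
from h import *
togo([508,-141.2,140]); snap('wrist','w3')
E
```

```text
t 5.825 tool shift cm [ 0.01 -7.57  0.06] turn deg [-0. -0. -0.]
ee [ 583.68915567 -142.82331988  140.57972873] box [  1.2 -53.   10.6] w 58.31593786909429 F [-3.63952498  0.37672123  2.20491388]
```

View pics/w3.png

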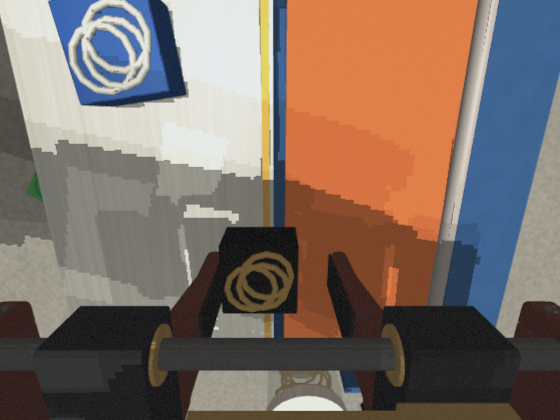

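The pack at (260,270) is against the pusher and square, with its front over the lip (yellow line at column 266). The flap is partly open. I'll push 24 mm more and then hold.

play_rows:
  plan: "5.8 0 0.3 0 0 0 0;5.8 0 0.3 0 0 0 0;5.8 0 0.3 0 0 0 0;5.8 0 0.3 0 0 0 0;5.8 0 0.3 0 0 0 0;5.8 0 0.3 0 0 0 0;5.8 0 0.3 0 0 0 0;5.8 0 0.3 0 0 0 0;5.8 0 0 0 0 0 0;5.8 0 0 0 0 0 0;5.8 0 0 0 0 0 0;5.8 0 0 0 0 0 0"

```text
t: 7.38
ee_pos: [608.1, -143.4, 140.9]
orientation: [2.244, 2.198, 0.001]
ft_force: [-2.9, 0.3, -1.1]
width: 58.0
```

```bash
python3 - <<'E'
from h import *
togo([508,-141.2,140]); snap('wrist','w4')
E
```

```text
t 7.375 tool shift cm [ 1.000e-02 -1.001e+01  8.000e-02] turn deg [ 0.  0. -0.]
ee [ 608.05241708 -143.3596021   140.89231704] box [ 25.5 -53.1  10.9] w 57.99736111542823 F [-2.92651264  0.33194964 -1.12213289]
```

View pics/w4.png

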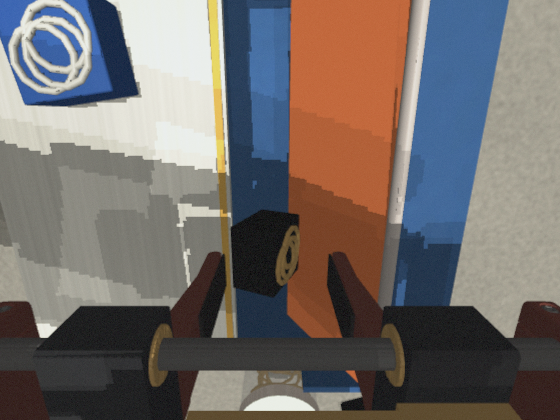

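The pack at (265,252) has tipped forward over the lip and its top rests on the flap. I'll check its height and whether it is still moving.

play_rows:
  plan: "5.8 0 0.2 0 0 0 0;5.8 0 0.2 0 0 0 0;5.8 0 0 0 0 0 0;5.8 0 0 0 0 0 0"

```text
t: 7.92
ee_pos: [610.4, -143.3, 140.0]
orientation: [-2.242, -2.197, 0.003]
ft_force: [-6.2, -1.1, -0.5]
width: 57.7
```

```bash
python3 - <<'E'
from h import *
togo([508,-141.2,140])
old=np.load('pics/w4.npy',allow_pickle=True).item()
for im in (old,snap('wrist','w5')):
    W=world(im); d=W-LIP; xb=d@BX; yb=d@BY; Z=d[...,2]
    for y in (-60,-45,-37,-25,0):
        m=(abs(yb-y)<2)&(xb>2)&(xb<80)&(Z<60)
        print(y,[(a,int(np.median(Z[m&(abs(xb-a)<2)]))) for a in range(4,80,6) if (m&(abs(xb-a)<2)).any()])
E
```

```text
t 7.925 tool shift cm [  0.   -10.24   0.03] turn deg [-0.2 -0.  -0. ]
ee [ 610.41003666 -143.34492209  140.02675305] box [ 27.9 -53.   10. ] w 57.74086103757355 F [-6.17407142 -1.12543416 -0.49881306]
-60 [(4, 3), (10, 6), (16, 9), (22, 11), (28, 4), (34, -9), (40, -23), (46, -14), (52, 34), (76, 38)]
-45 [(4, 3), (10, 6), (16, 9), (22, 11), (28, 4), (34, -8), (40, -22), (46, -14), (52, 30), (58, 37), (64, 47), (70, 25), (76, 39)]
-37 [(4, 4), (10, 6), (16, 9), (22, 11), (28, 1), (34, -7), (40, -22), (46, -14), (52, -4), (58, 5), (64, 15), (70, 25), (76, 39)]
-25 [(4, -125), (10, -126), (16, -126), (22, -126), (28, -126), (34, -36), (40, -24), (46, -15), (52, -4), (58, 4), (64, 15), (70, 25), (76, 39)]
0 [(4, -126), (10, -126), (16, -126), (22, -126), (28, -126), (34, -36), (40, -25), (46, -14), (52, -4), (58, 5), (64, 15), (70, 25), (76, 39)]
-60 [(4, -125), (10, -126), (16, -126), (22, -126), (28, -126), (34, -126), (40, -39), (46, -26), (52, -13), (58, 33), (76, 41)]
-45 [(4, -126), (10, -126), (16, -125), (22, -126), (28, -126), (34, -125), (40, -39), (46, -26), (52, -13), (58, 37), (64, 42), (70, 23), (76, 39)]
-37 [(4, -126), (10, -126), (16, -126), (22, -126), (28, -126), (34, -126), (40, -39), (46, -26), (52, -13), (58, -1), (64, 11), (70, 23), (76, 39)]
-25 [(4, -126), (10, -126), (16, -125), (22, -126), (28, -125), (34, -126), (40, -39), (46, -25), (52, -13), (58, -1), (64, 10), (70, 23), (76, 39)]
0 [(4, -126), (10, -126), (16, -126), (22, -126), (28, -126), (34, -126), (40, -39), (46, -26), (52, -14), (58, -1), (64, 11), (70, 23), (76, 39)]
```

View pics/w5.png

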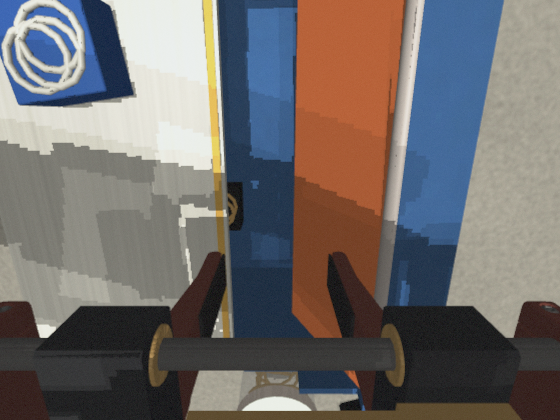

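The pack has dropped. It now lies on the box floor, visible under the lip at (235,205). I'll hold briefly, back the fingers out along the deck, then lift clear.

play_rows:
  plan: "5.8 0 0 0 0 0 0;5.8 0 0 0 0 0 0;5.8 0 -1 -0.1 0 0 0;5.8 0 -1 -0.1 0 0 0;5.8 0 -1 -0.1 0 0 0;5.8 0 -1 0 0 0 0;5.8 0 -1 0 0 0 0;5.8 0 -1 0 0 0 0;5.8 0 -1 0 0 0 0;5.8 0 -1 0 0 0 0;5.8 0 -1 -1 0 0 0;5.8 0 -1 -3 0 0 0;5.8 0 -3 -4 0 0 0;5.8 0 -4 -4 0 0 0;5.8 0 -4 0 0 0 0;5.8 0 -4 0 0 0 0;5.8 0 0 0 0 0 0;5.8 0 0 0 0 0 0;5.8 0 0 0 0 0 0"

```text
t: 10.35
ee_pos: [362.8, -138.5, 263.9]
orientation: [2.243, 2.198, 0.001]
ft_force: [0.6, 0.4, -0.0]
width: 57.8
```

```bash
python3 - <<'E'
from h import *
togo([508,-141.2,140]); t=snap('top','top2'); s=snap('scene','scene2')
W=world(t); d=W-LIP; xb=d@BX; yb=d@BY; Z=d[...,2]
for y in (-90,-53,0,60,100):
    print(y,[(a,int(np.median(Z[m]))) for a in range(4,84,8) for m in [(abs(yb-y)<5)&(abs(xb-a)<3)] if m.any()])
a=cv2.imread('pics/top2.png')[110:290,220:460]; b=cv2.imread('pics/scene2.png')[120:300,110:350]
cv2.imwrite('pics/fin.png',cv2.resize(np.vstack([a,b]),None,fx=1.66,fy=1.66))
E
```

```text
t 10.35 tool shift cm [ 0.02 14.51 12.4 ] turn deg [ 0.  0. -0.]
ee [ 362.80320544 -138.48305561  263.93096146] box [-219.8  -53.1  133.9] w 57.764427662888274 F [ 0.58688875  0.37690116 -0.00862694]
-90 [(4, 3), (12, 6), (20, 8), (28, 14), (36, 17), (44, 22), (52, 27), (60, 28), (68, 32), (76, 38)]
-53 [(4, 3), (12, 6), (20, 8), (28, 12), (36, 17), (44, 21), (52, 25), (60, 28), (68, 33), (76, 37)]
0 [(4, 1), (12, 6), (20, 9), (28, 13), (36, 17), (44, 21), (52, 26), (60, 28), (68, 33), (76, 39)]
60 [(4, 4), (12, 6), (20, 9), (28, 13), (36, 17), (44, 21), (52, 25), (60, 29), (68, 32), (76, 38)]
100 [(4, 2), (12, 6), (20, 9), (28, 13), (36, 18), (44, 22), (52, 26), (60, 27), (68, 31), (76, 37)]
```

View pics/fin.png

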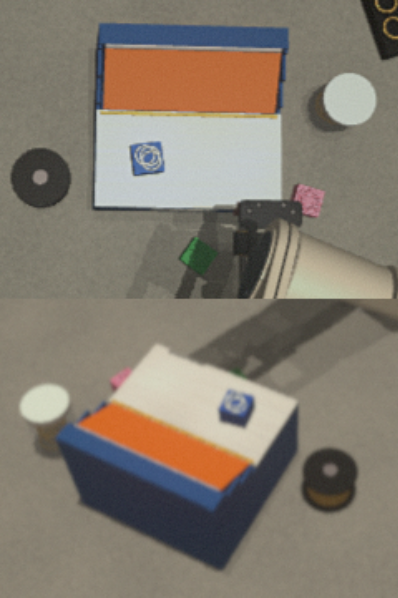

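The flap is closed along its full width: it rises evenly from the lip to 38 mm above the deck. The black pack is gone from the deck, and the blue pack, spool and jar look unmoved. The arm is clear, so I'm handing in.

```bash
python3 -c "
from workcell import *
print(close_job())"
```

```text
the job is handed in; nothing more can be done
None
```

The brass pack is in the drop box, the flap is fully closed, and the job was handed in at about 10.4 s. I straddled the pack with the fingers 58 mm apart. The front finger held the flap open while the rear finger pushed the pack over the lip.

- **Drop:** the pack first tipped and stayed leaning on the flap. A further 4 mm of push, with the flap still held open, let it fall. The wrist camera then showed it on the box floor before I backed the fingers out.
- **Last checks:** depth readings put the flap at its closed slope at all five positions across its width. The blue pack, spool and jar look where they were in the final images, but I judged that by eye and did not re-measure them. The arm was clear of everything, with a force reading below 1 N.
- **Forces:** the highest force I read was about 6 N, taken only at the end of each move.
- **Disagreement:** the top and wrist cameras differed by about 2 mm on the pack's sideways position, so I used the average.

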